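# Uncover the optical reader and hold the open sample over its window

### The arm

A 7-joint arm with a two-finger parallel gripper is mounted at the origin on a cart in front of the work surface, level with it; the furniture and walls round the work are solid. World frame = base frame: x ahead of the robot, y to its left, z up, the work surface at z = 0. Lengths are in m, angles in rad, forces in N, time in s.
With the tool pointing down it reaches from about 0.35 to 0.9 m from the base axis. Payload 8.1 kg.
Tool frame: the origin (TCP) lies midway between the tips of the shut fingers; the grasp point (between the pads) lies behind it (arm.tcp_to_grasp is the z of the grasp point in the tool frame, in m); z points along the fingers, y is the line along which they close (so a half turn about z gives the same grasp; the last joint's range is limited). The gripper opens to 92 mm and grips with 3 to 60 N. Pads are 19 mm wide; open, the fingers measure 130 mm over their backs; the gripper's body (75 mm by 190 mm) begins 47 mm behind the grasp point.
Start: joints at [1.143, 0.434, 0.025, 1.573, -0.012, 1.134, -0.075], TCP at [0.199, -0.592, 0.227] pointing down, gripper open.
Joint ranges: [-2.62, 2.62], [-0.44, 2.09], [-1.27, 1.32], [0.08, 2.57], [-1.32, 4.46], [0.12, 2], [-2.74, 2.74]. Speed limits (rad/s): [2.22, 2.22, 3.01, 3.01, 3.14, 3.14, 3.14].

### API

Orientations are given as a rotation vector (axis times angle).
In Python, from cell import readout, vision, arm gives the robot as it stands.
- The arm moves only by the tool carry_out, never from a script. Its argument "increments" is one flat list of numbers, 6 for each row, row after row: the shift along the world's x, y, z in mm, then the turn, a rotation vector about the world's x, y, z in rad. In form: [tx, ty, tz, wx, wy, wz, tx, ty, tz, wx, wy, wz, ...]. A call has 1 to 20 rows; each row shifts and turns the commanded pose from where the row before left it; what a row does not reach is not made up. A row lasts 1/8 s, in which the tool goes at most 62.5 mm and 10.7 degrees, less where a joint would pass 70% of its speed; a pose out of reach is approached as far as the arm can. A call with a gripper value outside its range is refused whole. "grip" is the closure, from 0 (fully open) to 1 (shut), set as the call begins (left out, the last holds). The fingers move at their own pace and stop on an object; "newtons" is the grip in N (left out, the last holds). Time passes only in rows, so rows that do not move let the fingers close. It gives the time, the measured TCP pose, the force, the opening and the grip force at its end, in the units of the state.
- readout.observe(): the state, without advancing time (a new reading comes with each control period).
- vision.get_image(name): name is "scene" or "top"; returns the picture (384x512x3 uint8, red, green, blue); there is no depth.
- vision.calibration(name): a dict with "fov_y" (degrees; the focal length in pixels is half the picture's height over the tangent of half this angle, whatever the lens; pixels are square), "cx", "cy" (the principal point, pixels), "pose" (4x4, takes a point from camera to world coordinates). Camera axes: x right, y up, looking along -z (the intrinsics and any distortion apply to the point x, -y, -z); pixel columns grow to the right and rows downward; lengths in m; the calibration is good to about 2 mm. A picture is of the moment at which its call begins. calibration takes no time and is no camera call.
- arm.sign_off(): hands the job in; it is judged then, once.
The state is a dict: "clock": time; "joints": joint angles; "dq": joint speeds; "joint_efforts": joint torques, N m; "position": TCP position; "ee_rot": TCP orientation; "force": force on the tool from outside, world axes, zero at the start; "ft_torque": the same for the moment, N m; "width": opening from 0.0 (shut) to 1.0 (fully open); "gripper_force": force on a finger pad.
Only numpy, scipy, OpenCV 4.12 (cv2) and the standard library are available. Lean on these libraries where they do the work, as an engineer would, in place of code of your own. Each camera call takes 0.05 s, during which the arm holds its last target. There are 200 camera calls.

### The job

Lift the orange dust cover off the optical reader by its black grip and hang it over the flat horizontal bar of the stand, one flap down each side, and let go of it there. Then pick up the open sample cup (the single one without a lid, standing near the two blue-lidded cups, not one of the stacks at the back), carry it upright across to the reader without bumping it into the stand, the cover or the reader, and finish while holding it still and level about a centimetre above the reader's round window, centred on it and not touching: do not put it down or let go. Leave the other cups and the bottles where they stand.

Things in the scene. Friction and masses are not known exactly. Their poses are not given: they have to be found in the camera images.
- window (a point): centre of the round dark window (34 mm across, flush) in the level top face of the optical reader; z axis up, x axis along the reader's length. The reader is fixed: white base 160 x 100 x 26 mm with a grey raised head 90 mm (along x) x 48 mm (along y), its top 70 mm above the worktop, the window in the middle of the head; a black control pod 42 mm high lies at the -x end. The orange cover sits over the head at first
- bar_top (a point): middle of the top face of the stand's flat aluminium bar, 130 mm above the worktop; x axis along the bar (190 mm long), y across it (40 mm wide), z up; the bar is 24 mm thick, on two 18 mm round posts 80 mm either side of the middle, each with a foot 30 mm (along x) x 100 mm x 10 mm. The stand is fixed
- stand: the stand that carries the bar: origin on the worktop under the middle of the bar, x axis along the bar
- reader: the optical reader: origin on the worktop under the middle of its base, x axis along its length; the window is at +15 mm along x
- cover_grip (a point): centre of the black grip block on the orange dust cover: block 44 mm long (along x), 12 mm thick (along y), 40 mm tall, standing on the cover's plate; this point is 22 mm above the plate's top face and 26 mm above the plate's underside. Axes as the cover's: x along the flaps, z up
- cover_plate (a point): centre of the underside of the cover's top plate, the face that rests on the reader's head and then on the bar; axes as the cover's
- cover: orange dust cover, loose, about 120 g: a saddle of a plate 70 mm (x) x 64 mm (y) x 4 mm with a flap 4 mm thick reaching 28 mm below the plate's underside along each long side (at +y and -y, 56 mm between the flaps inside, open at both x ends). Origin at the centre of the plate's underside
- cup_mid (a point): centre of the open sample cup (half-way up, 30 mm above its base, on its axis): translucent white cup without lid, the only single one, standing near the two blue-lidded cups (the stacked cups at the back of the worktop are furniture), 57 mm across where it is gripped (treat it as an upright cylinder), 60 mm high, about 60 g, loose on the worktop
- open_cup: the same open cup, origin at the centre of its base, z axis up
- lidded_a: bystander: sample cup with blue lid, 61 mm across, 63 mm high, loose; origin at the centre of its base
- lidded_b: bystander: another sample cup with blue lid, 61 mm across, 63 mm high, loose; origin at the centre of its base
- amber_bottle: bystander: brown glass bottle, 72 mm across, 170 mm high, loose; origin at the centre of its base
- reagent_bottle: bystander: white plastic bottle, 58 mm across, 126 mm high, loose; origin at the centre of its base
Things that resemble listed ones, but are neither listed nor needed, are in the scene too. Leave any red or yellow look-alike of the open_cup alone. Of the things shaped like the cover, the orange one is meant.

How it is judged:
By the outcome, as a careful person would: the job done as asked, in the order asked, and still so for the second after the job is handed in, while the arm keeps its last pose, push and grip.
It also fails if it takes over 59 s, if anything falls off the work surface, if the arm or the gripper's body presses on something with over 40 N, if the wrist force passes 120 N, or if a joint passes its speed limit or range.

## Working session

There is one attempt and no reset: what is moved stays moved. The work goes in short steps, Python scripts to look and compute and a tool call to move; the robot and the scene stay as the last step left them, time stands still between calls to the robot, and variables do not carry over. Pictures are saved under pics/ and viewed, at most 10 in all, crops included, and the job is handed in when it is done.

Besides the shell and the picture viewer there is one more tool, called after "Call:" as a command line: name --argument value ..., lists and objects as JSON in quotes. carry_out: Moves the arm, as the interface text tells. Its arguments: {"type":"object","properties":{"increments":{"type":"array","items":{"type":"number"}},"grip":{"type":"number"},"newtons":{"type":"number"}},"required":["increments"]}

```bash
mkdir -p pics; ls
python3 - <<'E'
from cell import readout, vision, arm
import cv2,numpy as np
for n in("scene","top"):
    c=vision.calibration(n);print(n,{k:(np.round(v,4).tolist() if k=='pose' else v) for k,v in c.items()})
    cv2.imwrite(f"pics/{n}0.png",cv2.resize(vision.get_image(n)[...,::-1],(800,600),interpolation=cv2.INTER_CUBIC))
s=readout.observe();print(s);print(arm.tcp_to_grasp)
E
```

```text
pics
scene {'fov_y': 49.93927048787462, 'cx': 251.8586723013173, 'cy': 191.78447099008477, 'pose': [[-0.7798, 0.2872, -0.5562, -0.1494], [-0.6254, -0.3205, 0.7114, 0.8508], [0.0261, 0.9027, 0.4295, 0.6023], [0.0, 0.0, 0.0, 1.0]]}
top {'fov_y': 56.823152410829856, 'cx': 256.8508522205164, 'cy': 192.8760301336148, 'pose': [[-0.0224, 0.9949, -0.0982, 0.389], [-0.9997, -0.0232, -0.0071, 0.0386], [-0.0093, 0.098, 0.9951, 1.246], [0.0, 0.0, 0.0, 1.0]]}
{'clock': 0.1, 'joints': array([ 1.14338428,  0.43512723,  0.02498913,  1.57397648, -0.01156838,
        1.13398312, -0.07510993]), 'dq': array([ 0.00173728, -0.00181934,  0.00020966, -0.00266219, -0.00046318,
       -0.00055315,  0.00143027]), 'joint_efforts': array([ 3.72919560e-03, -6.69122314e+01,  9.88554955e-01, -3.15144682e+01,
       -6.04517804e-02,  3.74125619e-02,  8.88669661e-05]), 'position': array([ 0.19925062, -0.59192928,  0.22605129]), 'ee_rot': array([-3.09899248e+00, -5.07640298e-01,  5.85452467e-04]), 'force': array([ 0.1322345 , -1.06350073,  0.14166634]), 'ft_torque': array([ 0.03599808,  0.00263665, -0.06952138]), 'gripper_force': 0.0, 'width': 0.9949718621771741}
-0.0188
```

View pics/scene0.png

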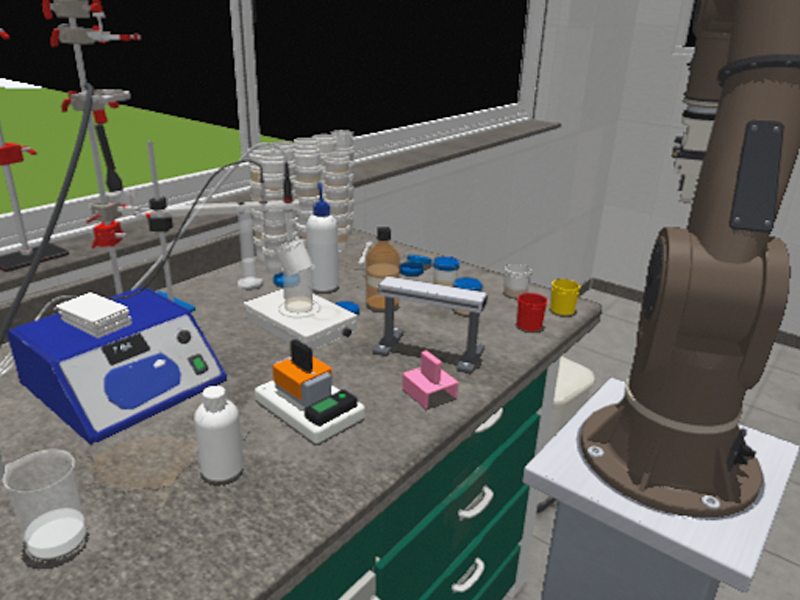

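View pics/top0.png

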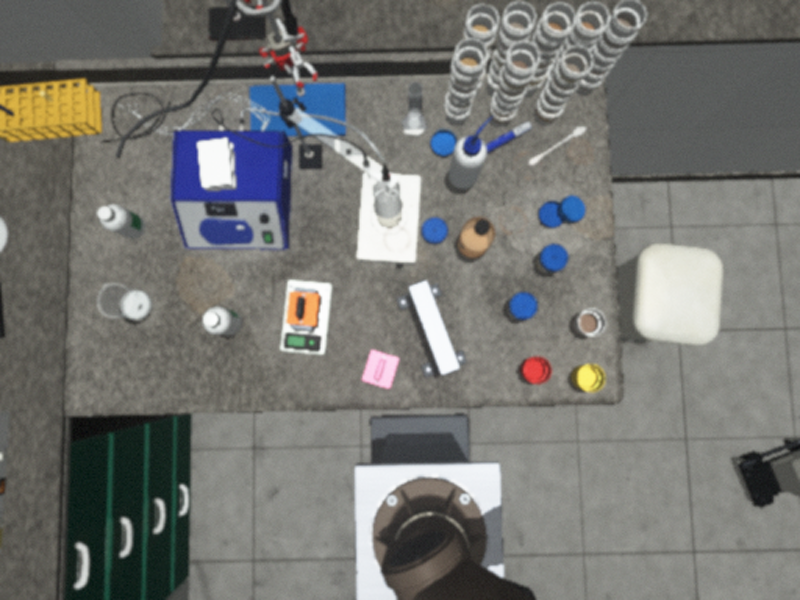

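Top view (800x600 px): orange cover with black grip at (300,307), bar from (420,285) to (448,372), pink decoy cover at (380,369). Cup candidates are clear (590,322), red (536,370), yellow (590,377), the lab-clutter beakers (388,205)/(110,300) and the back stacks. The clear one at (590,322) fits: single, lidless, near the lidded cups at (521,306)/(553,258). I'll confirm it in a crop and measure.

```bash
cat > h.py <<'E'
from cell import readout, vision, arm
import cv2,numpy as np
def ray(n,u,v):
    c=vision.calibration(n);f=192/np.tan(np.radians(c['fov_y']/2));P=np.array(c['pose'])
    d=P[:3,:3]@np.array([(u-c['cx'])/f,-(v-c['cy'])/f,-1]);return P[:3,3],d
def onz(n,u,v,z):
    o,d=ray(n,u,v);return (o+d*(z-o[2])/d[2])
def proj(n,p):
    c=vision.calibration(n);f=192/np.tan(np.radians(c['fov_y']/2));P=np.array(c['pose'])
    q=P[:3,:3].T@(np.asarray(p)-P[:3,3]);return np.array([c['cx']+f*q[0]/-q[2],c['cy']-f*q[1]/-q[2]])
def blob(m,z,n="top"):
    """largest blob -> minAreaRect corners on plane z: centre, sides(mm), angles(deg)"""
    c,_=cv2.findContours(m.astype(np.uint8),0,cv2.CHAIN_APPROX_NONE);c=max(c,key=cv2.contourArea)
    w=np.array([onz(n,*p[0],z)[:2] for p in c]);r=cv2.minAreaRect((w*1000).astype(np.float32))
    return np.round(r[0],1),np.round(r[1],1),round(r[2],1),len(c)
E
python3 - <<'E'
from h import *
im=vision.get_image("top");hsv=cv2.cvtColor(im,cv2.COLOR_RGB2HSV);H,S,V=[hsv[...,i].astype(int) for i in range(3)]
def box(x0,y0,x1,y1):
    b=np.zeros(H.shape,bool);b[int(y0/1.5625):int(y1/1.5625),int(x0/1.5625):int(x1/1.5625)]=1;return b
cov=box(280,283,325,335)
print("orange",blob(cov&(S>150)&(H<20)&(V>90),.074))
print("grip",blob(box(290,290,312,325)&(V<60),.114))
print("reader base",blob(box(270,270,340,360)&(S<40)&(V>150),.026))
print("bar",blob(box(400,270,465,380)&(S<40)&(V>190),.130))
a=cv2.resize(im[180:250,165:300][...,::-1],None,fx=4,fy=4,interpolation=cv2.INTER_CUBIC)
b=cv2.resize(im[180:250,330:395][...,::-1],None,fx=4,fy=4,interpolation=cv2.INTER_CUBIC)
cv2.imwrite("pics/crop1.png",np.hstack([a,b]))
E
```

```text
orange (array([491.5, 240.9]), array([29. , 63.5]), 83.2, 49)
grip (array([496.9, 251.6]), array([ 0. , 16.1]), 89.7, 10)
reader base (array([481.9, 259.9]), array([104.7, 164.1]), 83.6, 145)
bar (array([448.4, -21.9]), array([189.5,  50.5]), 19.1, 145)
```

View pics/crop1.png

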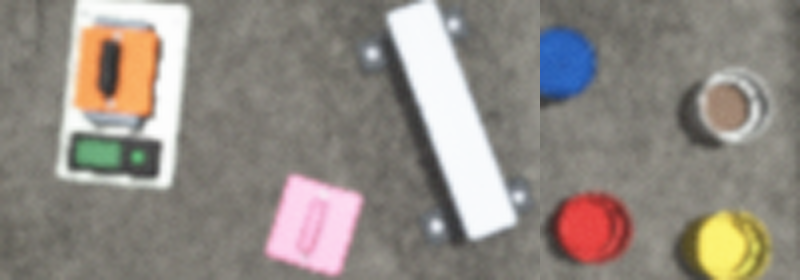

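The crop confirms the clear lidless cup at right (brown contents, rim ≈ top px (378.7,206)). Red and yellow are separate, the orange cover is on the reader, and the pink one is the decoy. One refinement using both cameras, then move.

```bash
cat >> h.py <<'E'
def tri(p):
    A=np.zeros((3,3));b=np.zeros(3)
    for n,u,v in p:
        o,d=ray(n,u,v);d=d/np.linalg.norm(d);M=np.eye(3)-np.outer(d,d);A+=M;b+=M@o
    return np.linalg.solve(A,b)
E
python3 - <<'E'
from h import *
im=vision.get_image("top");hsv=cv2.cvtColor(im,cv2.COLOR_RGB2HSV);H,S,V=[hsv[...,i].astype(int) for i in range(3)]
m=((S<40)&(V>190)).astype(np.uint8);b=np.zeros_like(m);b[173:243,256:297]=1
print("bar",blob(cv2.morphologyEx(m*b,cv2.MORPH_OPEN,np.ones((5,5),np.uint8)),.130))
# bar from hand corners
for q in [(387,15),(435,2),(470,240),(517,220)]: print(np.round(onz("top",165+q[0]/4,180+q[1]/4,.13)*1000))
print("plate",onz("top",165+117/4,180+70/4,.074),"griptop",onz("top",165+108/4,180+68/4,.114))
print("cup rim",onz("top",378.7,206.2,.06))
S_=1.5625
print("tri griptop",tri([("top",192,197),("scene",302/S_,344/S_)]))
print("bar ends tri", tri([("top",165+411/4,180+8/4),("scene",384/S_,285/S_)]),tri([("top",165+493/4,180+230/4),("scene",480/S_,300/S_)]))
print("bar corners proj scene", [np.round(proj("scene",[.448+a*.095*np.cos(.333)-c*.02*np.sin(.333),-.022+a*.095*np.sin(.333)+c*.02*np.cos(.333),.13])*S_) for a in(-1,1) for c in (-1,1)])
s=vision.get_image("scene")
a=cv2.resize(s[165:245,155:320][...,::-1],None,fx=4.5,fy=4.5,interpolation=cv2.INTER_CUBIC)
cv2.imwrite("pics/crop2.png",a)
E
```

```text
bar (array([446.8, -17.2]), array([189.6,  40.5]), 19.2, 130)
[528.  30. 130.]
[537.  -8. 130.]
[350. -30. 130.]
[364. -67. 130.]
plate [0.49399489 0.25497139 0.074     ] griptop [0.49218746 0.25480215 0.114     ]
cup rim [ 0.45183509 -0.35825459  0.06      ]
tri griptop [0.49241786 0.25531757 0.1111744 ]
bar ends tri [0.53326566 0.00991431 0.11676993] [ 0.35842667 -0.04791949  0.12104265]
bar corners proj scene [array([486., 290.]), array([481., 299.]), array([385., 274.]), array([378., 282.])]
```

View pics/crop2.png

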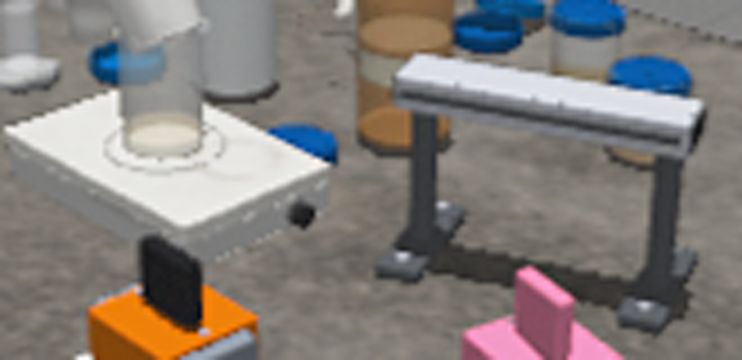

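The scene crop shows the bar's top face spanning crop (395,88)–(703,103). That agrees with the top-view fit: centre ≈ (0.447,-0.018), yaw 19°. The cover grip is at about (0.493,0.255), yaw -6.4°. Moving above the cover.

Call:
carry_out --increments '[37,32,4,0,0,0,37,32,4,0,0,0,37,32,4,0,0,0,37,32,4,0,0,0,37,32,4,0,0,0,37,32,4,0,0,0,5,47,-3,0,0,-0.031,5,47,-3,0,0,-0.031,5,47,-3,0,0,-0.031,5,47,-3,0,0,-0.031,5,47,-3,0,0,-0.031,5,47,-3,0,0,-0.031,5,47,-3,0,0,-0.031,5,47,-3,0,0,-0.031,5,47,-3,0,0,-0.031,5,47,-3,0,0,-0.031,5,47,-3,0,0,-0.031,5,47,-3,0,0,-0.031,5,47,-3,0,0,-0.031,5,44,-3,0,0,-0.031]' --grip 0 --newtons 25

```text
clock: 2.75
position: [0.4915, 0.2562, 0.2086]
ee_rot: [3.137, -0.173, 0.0]
force: [-0.3, -0.5, -0.0]
width: 1.001
gripper_force: 0.0
```

Call:
carry_out --increments '[0.5,-0.5,-30,0,0,0,0,0,-30,0,0,0,0,0,-20,0,0,0,0,0,0,0,0,0]'

```text
clock: 3.25
position: [0.491, 0.2535, 0.1274]
ee_rot: [3.135, -0.171, -0.004]
force: [-0.2, -0.1, 1.8]
width: 0.998
gripper_force: 0.0
```

Run:
```python
from h import *
s=readout.observe();print(s['position'],s['ee_rot'])
s=vision.get_image("scene");t=vision.get_image("top")
a=cv2.resize(s[190:290,150:250][...,::-1],(400,400),interpolation=cv2.INTER_CUBIC)
b=cv2.resize(t[160:240,150:230][...,::-1],(400,400),interpolation=cv2.INTER_CUBIC)
cv2.imwrite("pics/hover1.png",np.hstack([a,b]))
```

```text
[0.49096472 0.25347856 0.12739337] [ 3.13511126 -0.17135678 -0.00422861]
```

View pics/hover1.png

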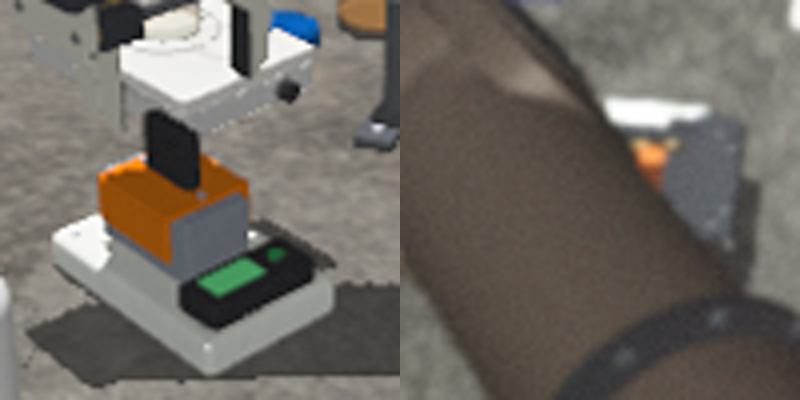

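Run:
```python
from h import *
c=lambda p:(proj("scene",p)-[150,190])*4
p=np.array([.491,.2535,.1274]);a=np.radians(-6.3);x=np.array([np.cos(a),np.sin(a),0]);y=np.array([-np.sin(a),np.cos(a),0])
for s in(-1,1):
  for t in (-.0095,.0095): print("pad",s,t,c(p+s*y*.046+t*x).round())
g=np.array([.493,.2545,.114])
for sx in(-1,1):
  for sy in(-1,1): print("grip",sx,sy,c(g+x*sx*.022+y*sy*.006).round())
```

```text
pad -1 -0.0095 [246.  78.]
pad -1 0.0095 [226.  67.]
pad 1 -0.0095 [122. 128.]
pad 1 0.0095 [103. 116.]
grip -1 -1 [204. 126.]
grip -1 1 [188. 133.]
grip 1 -1 [159.  99.]
grip 1 1 [143. 106.]
```

The hover view shows the grip block (left half, around (172,125)) between the fingers, at (112,120) and (250,75). It matches the prediction, so I'm descending and gripping.

Call:
carry_out --increments '[1,0.5,-15,0,0,0,0,0,-15,0,0,0,0,0,-13,0,0,0,0,0,0,0,0,0]'

```text
clock: 3.85
position: [0.4921, 0.2541, 0.0843]
ee_rot: [3.135, -0.171, -0.003]
force: [-0.6, -0.3, -0.1]
width: 0.998
gripper_force: 0.0
```

Call:
carry_out --increments '[0,0,0,0,0,0,0,0,0,0,0,0,0,0,0,0,0,0,0,0,0,0,0,0,0,0,0,0,0,0,0,0,0,0,0,0,0,0,0,0,0,0,0,0,0,0,0,0]' --grip 1 --newtons 25

```text
clock: 4.85
position: [0.493, 0.2548, 0.0858]
ee_rot: [-3.137, 0.171, -0.0]
force: [-0.7, 1.5, -0.4]
width: 0.179
gripper_force: 0.3
```

Call:
carry_out --increments '[0,0,0,0,0,0,0,0,0,0,0,0,0,0,0,0,0,0,0,0,0,0,0,0]'

```text
clock: 5.35
position: [0.493, 0.255, 0.0858]
ee_rot: [-3.136, 0.171, -0.0]
force: [-0.1, 3.1, -0.5]
width: 0.129
gripper_force: 25.0
```

Call:
carry_out --increments '[0,0,5,0,0,0,0,0,10,0,0,0,0,0,15,0,0,0,0,0,20,0,0,0,0,0,25,0,0,0,0,0,25,0,0,0,0,0,25,0,0,0,0,0,0,0,0,0]'

```text
clock: 6.35
position: [0.4938, 0.2543, 0.2129]
ee_rot: [-3.136, 0.173, -0.005]
force: [-0.2, 0.3, -1.4]
width: 0.13
gripper_force: 25.0
```

Call:
carry_out --increments '[-4,-20,0,0,0,0.037,-4,-24,0,0,0,0.037,-4,-24,0,0,0,0.037,-4,-24,0,0,0,0.037,-4,-24,0,0,0,0.037,-4,-24,0,0,0,0.037,-4,-24,0,0,0,0.037,-4,-24,0,0,0,0.037,-4,-24,0,0,0,0.037,-4,-22,0,0,0,0.037,-4,-20,0,0,0,0.037,-3,-18,0,0,0,0.037,0,0,0,0,0,0,0,0,0,0,0,0]'

```text
clock: 8.1
position: [0.4456, -0.0169, 0.2104]
ee_rot: [-3.098, -0.522, 0.001]
force: [0.2, 0.6, -2.4]
width: 0.134
gripper_force: 25.0
```

Run:
```python
from h import *
s=readout.observe();print(s['position'],s['ee_rot'])
s=vision.get_image("scene");t=vision.get_image("top")
a=cv2.resize(s[150:250,220:320][...,::-1],(500,500),interpolation=cv2.INTER_CUBIC)
b=cv2.resize(t[170:245,240:315][...,::-1],(300,300),interpolation=cv2.INTER_CUBIC)
cv2.imwrite("pics/bar1.png",np.hstack([a,cv2.copyMakeBorder(b,0,200,0,0,0)]))
c=lambda p:((proj("scene",p)-[220,150])*5).round()
# predicted outlines: bar corners, flap bottom corners
def rect(cx,cy,z,yaw,lx,ly): 
    X=np.array([np.cos(yaw),np.sin(yaw)]);Y=np.array([-X[1],X[0]])
    return [c([*(np.array([cx,cy])+i*lx/2*X+j*ly/2*Y),z]) for i in(-1,1) for j in(-1,1)]
print("bar",rect(.447,-.018,.13,.334,.19,.04))
p=readout.observe()['position'];print("cover flap bottoms",rect(p[0],p[1],p[2]-.044,.334,.07,.064))
print("plate top",rect(p[0],p[1],p[2]-.012,.334,.07,.064))
```

```text
[ 0.44559099 -0.01692566  0.21040186] [-3.09763992e+00 -5.22226883e-01  1.18511386e-03]
bar [array([452., 181.]), array([436., 210.]), array([130., 128.]), array([106., 154.])]
cover flap bottoms [array([357.,  97.]), array([327., 139.]), array([238.,  79.]), array([202., 119.])]
plate top [array([361.,  44.]), array([330.,  84.]), array([240.,  26.]), array([204.,  64.])]
```

View pics/bar1.png

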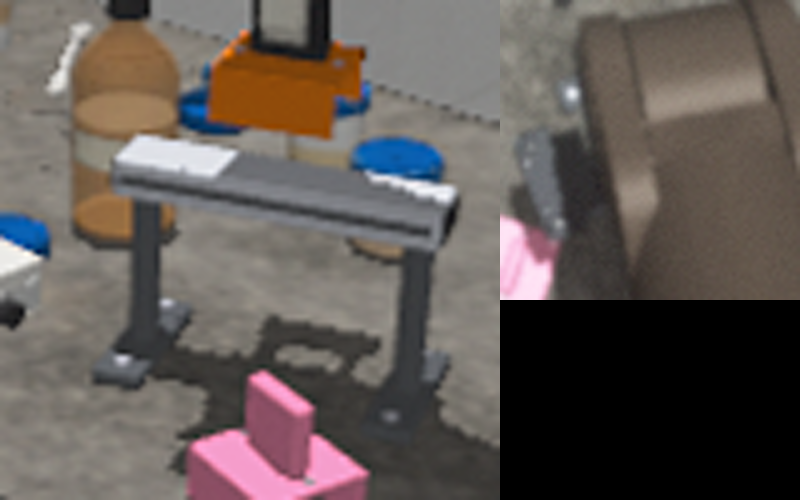

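The cover (flap bottom (210,125)–(332,137)) hangs over the middle of the bar (top (137,137)–(459,187)). Cover and bar are offset from prediction by about the same amount, so alignment is within the ±8 mm play. Lowering in steps and watching force.

Call:
carry_out --increments '[-0.5,1.5,-12,0,0,0,0,0,-12,0,0,0,0,0,-8,0,0,0,0,0,-5,0,0,0,0,0,-4,0,0,0]'

```text
clock: 8.82
position: [0.4455, -0.0159, 0.1694]
ee_rot: [-3.098, -0.523, 0.0]
force: [-0.3, -0.6, -0.9]
width: 0.128
gripper_force: 25.0
```

Run:
```python
from h import *
s=readout.observe();print(s['position'],s['ee_rot'],s['force'],s['ft_torque'])
s=vision.get_image("scene")
cv2.imwrite("pics/bar2.png",cv2.resize(s[160:230,230:320][...,::-1],(720,560),interpolation=cv2.INTER_CUBIC))
```

```text
[ 0.44545098 -0.01585643  0.16941533] [-3.09770163e+00 -5.23229476e-01  1.71539910e-04] [-0.3306425  -0.59809179 -0.93736106] [-0.02323533  0.00949809  0.04714748]
```

View pics/bar2.png

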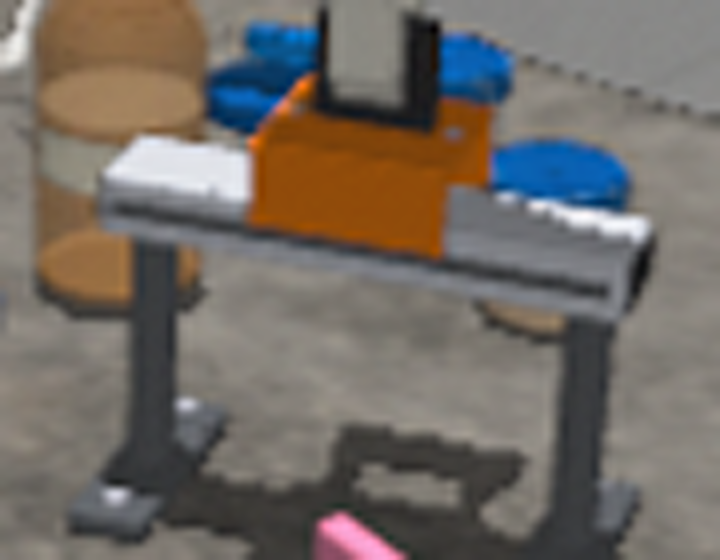

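The near flap (bottom (250,225)–(443,255)) now hangs in front of the bar's near face with no contact force. Continuing down.

Call:
carry_out --increments '[0,0,-6,0,0,0,0,0,-6,0,0,0,0,0,-5,0,0,0,0,0,-3,0,0,0,0,0,-1.5,0,0,0,0,0,0,0,0,0]'

```text
clock: 9.62
position: [0.4454, -0.0159, 0.1482]
ee_rot: [3.098, 0.523, -0.0]
force: [-1.1, 0.3, -1.8]
width: 0.13
gripper_force: 25.0
```

Call:
carry_out --increments '[0,0,-1,0,0,0,0,0,-1,0,0,0,0,0,-1,0,0,0,0,0,0,0,0,0]'

```text
clock: 10.12
position: [0.4455, -0.0159, 0.1457]
ee_rot: [3.097, 0.523, 0.0]
force: [-2.8, 0.7, 6.0]
width: 0.132
gripper_force: 25.0
```

Seated (contact force 6 N up). Opening, then rising straight up.

Call:
carry_out --increments '[0,0,0,0,0,0,0,0,0,0,0,0,0,0,0,0,0,0,0,0,0,0,0,0,0,0,0,0,0,0,0,0,0,0,0,0,0,0,0,0,0,0]' --grip 0

```text
clock: 11.0
position: [0.4454, -0.0158, 0.1452]
ee_rot: [3.098, 0.523, -0.0]
force: [-0.3, -0.7, 1.1]
width: 0.839
gripper_force: 0.0
```

Call:
carry_out --increments '[0,0,8,0,0,0,0,0,15,0,0,0,0,0,25,0,0,0,0,0,30,0,0,0,0,0,25,0,0,0]'

```text
clock: 11.62
position: [0.4456, -0.0158, 0.25]
ee_rot: [3.097, 0.523, 0.002]
force: [0.4, -0.3, 0.2]
width: 1.004
gripper_force: 0.0
```

Call:
carry_out --increments '[0,-25,0,0,0,0,1,-36,0,0,0,0,1,-36,0,0,0,0,1,-36,0,0,0,0,1,-36,0,0,0,0,1,-36,-10,0,0,0,1,-36,-20,0,0,0,0,-36,-30,0,0,0,0,-36,-30,0,0,0,0,-29,-30,0,0,0,0,0,-10,0,0,0,0,0,0,0,0,0]'

```text
clock: 13.12
position: [0.4514, -0.3568, 0.1181]
ee_rot: [-3.096, -0.524, 0.001]
force: [0.5, 0.3, -0.2]
width: 0.998
gripper_force: 0.0
```

Run:
```python
from h import *
s=readout.observe();p=s['position'];print(p,s['ee_rot'],s['force'])
s=vision.get_image("scene");t=vision.get_image("top")
a=cv2.resize(s[140:240,230:380][...,::-1],(600,400),interpolation=cv2.INTER_CUBIC)
b=cv2.resize(t[170:270,330:380][...,::-1],(200,400),interpolation=cv2.INTER_CUBIC)
cv2.imwrite("pics/cup1.png",np.hstack([a,b]))
c=lambda p:((proj("scene",p)-[230,140])*4).round()
print("cup rim/base pred",c([.452,-.358,.06]),c([.452,-.358,0]))
a=.334;y=np.array([-np.sin(a),np.cos(a),0])
print("pads",c(p+.046*y),c(p-.046*y),c(p))
```

```text
[ 0.45141906 -0.3568062   0.11806021] [-3.09617905e+00 -5.23876460e-01  7.67219582e-04] [ 0.51591368  0.31457447 -0.16680995]
cup rim/base pred [403. 126.] [395. 189.]
pads [401.  81.] [419.  46.] [410.  63.]
```

View pics/cup1.png

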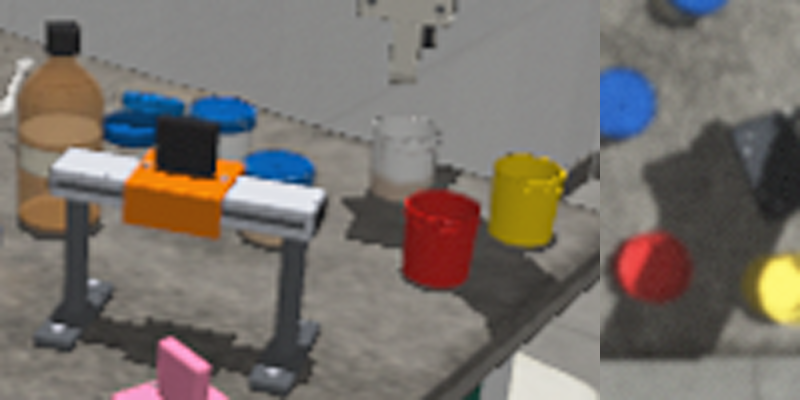

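The cover hangs squarely over the bar, with flaps down the near face (125,200)–(220,235). The open cup is at (404,122)–(400,187), under the fingers as predicted. Descending and gripping gently.

Call:
carry_out --increments '[0.5,-1,-20,0,0,0,0,0,-20,0,0,0,0,0,-20,0,0,0,0,0,-18,0,0,0,0,0,-14,0,0,0,0,0,-7,0,0,0,0,0,0,0,0,0]'

```text
clock: 14.1
position: [0.4518, -0.3587, 0.019]
ee_rot: [-3.097, -0.523, 0.001]
force: [0.1, -0.3, 0.6]
width: 1.001
gripper_force: 0.0
```

Call:
carry_out --increments '[0,0,0,0,0,0,0,0,0,0,0,0,0,0,0,0,0,0,0,0,0,0,0,0,0,0,0,0,0,0,0,0,0,0,0,0,0,0,0,0,0,0,0,0,0,0,0,0]' --grip 1 --newtons 12

```text
clock: 15.1
position: [0.452, -0.3589, 0.0194]
ee_rot: [3.098, 0.523, 0.0]
force: [-1.2, 0.3, 4.6]
width: 0.617
gripper_force: 12.0
```

Call:
carry_out --increments '[0,0,5,0,0,0,0,0,12,0,0,0,0,0,20,0,0,0,0,0,26,0,0,0,0,0,30,0,0,0,0,0,30,0,0,0,0,0,30,0,0,0,0,0,28,0,0,0,0,0,22,0,0,0,0,0,15,0,0,0,0,0,7,0,0,0,0,0,0,0,0,0]'

```text
clock: 16.6
position: [0.4519, -0.3588, 0.2442]
ee_rot: [3.098, 0.523, 0.0]
force: [0.8, -0.3, 0.6]
width: 0.619
gripper_force: 12.0
```

Call:
carry_out --increments '[0,8,0,0,0,0,1,16,0,0,0,0,2,24,0,0,0,0,2,32,0,0,0,0,2,36,0,0,0,0,2,38,0,0,0,0,2,40,0,0,0,0,3,40,0,0,0,0,3,40,0,0,0,0,3,40,0,0,0,0,3,40,0,0,0,0,3,40,0,0,0,0,3,40,0,0,0,0,3,40,0,0,0,0,3,40,0,0,0,0,3,36,0,0,0,0,3,30,0,0,0,0,2,20,0,0,0,0,1,12,0,0,0,0,0,4,0,0,0,0]'

```text
clock: 19.1
position: [0.4957, 0.2573, 0.2441]
ee_rot: [3.097, 0.524, -0.0]
force: [-0.4, -0.2, -0.6]
width: 0.62
gripper_force: 12.0
```

Run:
```python
from h import *
s=vision.get_image("scene")
u0,v0=140,170
im=cv2.resize(s[v0:v0+120,u0:u0+110][...,::-1],None,fx=5,fy=5,interpolation=cv2.INTER_CUBIC)
cv2.imwrite("pics/win.png",im)
c=lambda p:((proj("scene",p)-[u0,v0])*5).round()
print("window pred",c([.4955,.2565,.07]))
a=np.radians(-6.4);X=np.array([np.cos(a),np.sin(a)]);Y=np.array([-X[1],X[0]]);w=np.array([.4955,.2565])
print("head corners",[c([*(w+i*.045*X+j*.024*Y),.07]) for i,j in((-1,-1),(-1,1),(1,1),(1,-1))])
print("cup rim/base",c([.4957,.2573,.285]),c([.4957,.2573,.225]))
```

```text
window pred [263. 323.]
head corners [array([360., 341.]), array([281., 378.]), array([169., 305.]), array([247., 272.])]
cup rim/base [244. -91.] [249.  33.]
```

View pics/win.png

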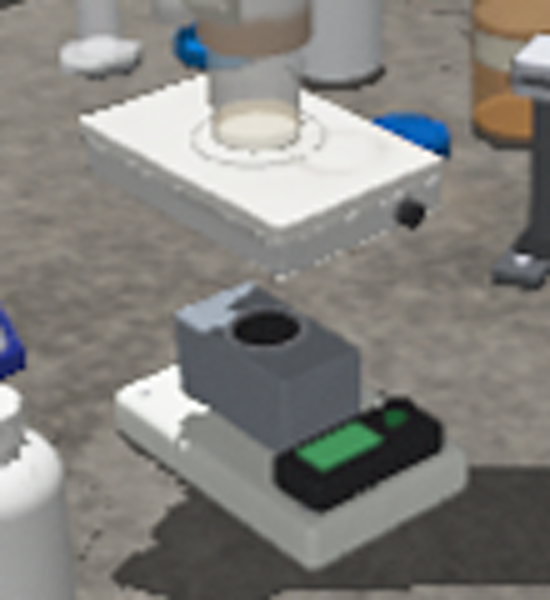

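The window ellipse is at crop (266,327), against a predicted (263,323). The cup base centre is about (257,42), against (249,33). So I nudge +1/+1 mm and lower the cup to about 10 mm above the window.

Call:
carry_out --increments '[1,1,-6,0,0,0,0,0,-14,0,0,0,0,0,-20,0,0,0,0,0,-22,0,0,0,0,0,-22,0,0,0,0,0,-20,0,0,0,0,0,-16,0,0,0,0,0,-12,0,0,0,0,0,-8,0,0,0,0,0,-4,0,0,0,0,0,0,0,0,0,0,0,0,0,0,0,0,0,0,0,0,0,0,0,0,0,0,0]'

```text
clock: 20.9
position: [0.497, 0.2582, 0.1005]
ee_rot: [-3.098, -0.523, -0.001]
force: [-0.0, 1.0, -0.9]
width: 0.616
gripper_force: 12.0
```

Run:
```python
from h import *
s=readout.observe();print(s['position'],s['ee_rot'],s['force'],s['width'])
s=vision.get_image("scene")
u0,v0=140,170
cv2.imwrite("pics/fin.png",cv2.resize(s[150:265,140:300][...,::-1],None,fx=5,fy=5,interpolation=cv2.INTER_CUBIC))
```

```text
[0.49703484 0.25819594 0.10045868] [-3.09766714e+00 -5.23265689e-01 -5.65100445e-04] [-0.01355094  1.03025958 -0.86421618] 0.6164130319898021
```

View pics/fin.png

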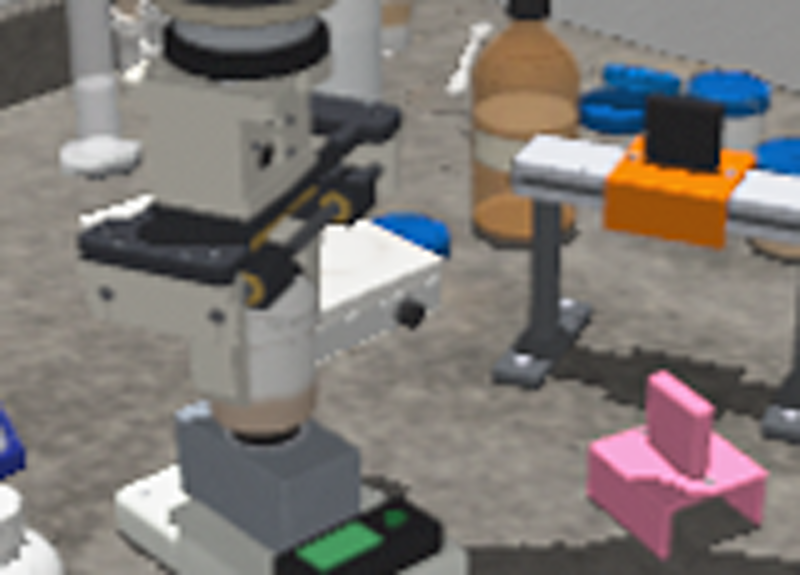

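The cup is level and held, spanning u 213–317 (centre 265) over the window at u 266, with a gap of about 1 cm. The cover is still on the bar. Handing in.

```bash
python3 -c "
from cell import arm;print(arm.sign_off())"
```

```text
the job is handed in; nothing more can be done
None
```

The orange cover hangs over the stand's bar, one flap down each side, and the job is handed in with the open cup held level about 1 cm above the reader's window, centred to about 2 mm by the last picture; the robot clock stood at about 21 s, and no verdict came back.

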